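# Roll a spindle blank into the V-block

### The job

Using only pushes of the fingers, roll the stepped steel shaft along the bench by its side, up the V-block's ramp and into its groove, and slide it along the groove until its end is against the stop plate; leave it lying there. Never grip or lift the shaft, and leave the bottle, the grinding wheel, the brass bush and the spanner where they are.

Things in the scene. Friction and masses are not known exactly. Their poses are not given: they have to be found in the camera images.
- vblock: Grey V-block fixed to the bench, 160 mm long (x = -90 to +70 mm), turned up to 0.35 rad from world axes. Origin on the bench under the groove, z up. The 90-degree V groove runs along x at y = 0, its bottom 2 mm above the bench. Low lip on the ramp's side: y = 12.5, height 14.5 mm. Other flank rises to y = -30, height 32 mm; block ends at y = -46 mm. The -x end (nearer the robot) is open.
- ramp_foot (a point): Point on the ramp's lower edge, on the bench at y = +92.5 mm of the V-block; axes as the V-block's. From here the ramp rises evenly towards -y to the groove's low lip, 80 mm on and 14.5 mm high; it is as long as the block (x = -90 to +70 mm).
- shaft: Loose oiled steel shaft (friction about 0.35), 0.5 to 0.8 kg, lying 170 to 250 mm from the groove on the ramp's side, within 0.15 rad of the groove's direction, at first 15 to 40 mm short of its final x. Body 32 mm dia x 100 mm, a 20 mm dia x 15 mm journal at each end, 130 mm overall. Origin mid-axis, 16 mm up; x along the shaft; y, z turn as it rolls. Let go moving, it rolls on.
- groove (a point): Where the shaft's axis lies when seated in the groove: above the V-block's origin, 24.6 mm above the bench; axes as the V-block's.
- stop_face (a point): Point on the face of the dark upright stop plate that closes the groove's +x end: at x = +70 mm of the V-block, at the height of the seated shaft's axis. The plate is 10 mm thick, 46 mm high, from y = -46 to +34 mm. The shaft's middle ends 65 mm short of this point (x = +5 mm on the V-block).
- bottle: Clear bottle 60 mm in diameter, 150 mm high, standing behind the tall flank. Origin under its centre. Leave alone.
- wheel: Grey grinding wheel lying flat, 100 mm in diameter, 18 mm thick, beyond the stop plate. Origin under its centre. Leave alone.
- bush: Brass bush standing on end, 38 mm in diameter, 45 mm high, on the far side from the robot. Origin under its centre. Leave alone.
- spanner: Steel spanner lying flat on the far side from the robot. Leave alone.
Not all that is in view belongs to the job. Several things have the shape of the shaft; the one meant has the colours described above.

How it is judged:
By the outcome, as a careful person would: the job done as asked, in the order asked, and still so for the second after the job is handed in, with the robot touching nothing.
It also fails if it takes over 59 s, if anything falls off the work surface, if the arm or the gripper's body presses on something with over 40 N, if the wrist force passes 120 N, or if a joint passes its speed limit or range.

### The arm

A 6-joint arm with a two-finger parallel gripper is mounted at the origin on the work surface. World frame = base frame: x ahead of the robot, y to its left, z up, the work surface at z = 0. Lengths are in m, angles in rad, forces in N, time in s.
With the tool pointing down it reaches from about 0.425 to 0.95 m from the base axis. Payload 3.5 kg.
Tool frame: the origin (TCP) lies at the very end of the fingers, on their centre line; the grasp point (between the pads) lies 19 mm behind it; y points along the fingers, z is the direction in which the jaws open and shut, and the axes are right-handed (so a half turn about y gives the same grasp; the last joint's range is limited). The gripper opens to 85 mm and grips with 20 to 120 N. Pads are 22 mm wide; open, the fingers measure 114 mm over their backs; the gripper's body (76 mm by 85 mm) begins 54 mm behind the grasp point. The pads swing forward as they close: fully open they stand 13 mm farther back than shut.
Start: joints at [-1.412, 0.286, 1.577, -0, 1.279, -0.15], TCP at [0.205, -0.643, 0.231] pointing down, gripper open.
Joint ranges: [-2.77, 2.77], [-0.9, 2.22], [0.21, 2.48], [-1.53, 4.67], [0.24, 2.81], [-2.84, 2.84]. Speed limits (rad/s): [2.79, 2.79, 3.14, 3.14, 3.14, 3.14].

### API

Orientations are given as a unit quaternion [x, y, z, w].
In Python, from plant import ctrl gives the robot as it stands. The module is installed in compiled form; this text tells all that it offers.
- The arm moves only by the tool jog_arm, never from a script. Its argument "deltas" is a list of rows, each a list of 3 entries, a list of its own where there are three numbers: the turn, a rotation vector about the tool's x, y, z in rad, then the shift along the tool's x, y, z in m, then the opening, from 0 (shut) to 1 (fully open). In form: [[[wx, wy, wz], [dx, dy, dz], gripper], ...]. A call has 1 to 10 rows; each row is the pose to reach, as a shift and turn from the pose measured when the call began, along the tool's axes at that moment; what a row does not reach only later rows make up. A row lasts 1/12 s, in which the tool goes at most 41.7 mm and 7.16 degrees, less where a joint would pass 70% of its speed; a pose out of reach is approached as far as the arm can. A call with a gripper value outside its range is refused whole. The fingers move at their own pace and stop on an object; "force" is the grip in N (left out, the last holds). Time passes only in rows, so rows that repeat a pose let the fingers close. It gives the time, the measured TCP pose, the force and the opening at its end, in the units of the state.
- ctrl.get_state(): the state, without advancing time (a new reading comes with each control period).
- ctrl.read_camera(name): name is "scene" or "top" or "wrist"; returns a dict with "pixels" (480x640x3 uint8, blue, green, red), "range_z" (480x640 float32, m along the optical axis (not along the pixel's ray), 0 where there is no reading), "fx", "fy", "cx", "cy" (pixels), "k1" (the pictures are not rectified: a ray, as slopes to the right and down, at radius r is drawn at 1 + k1 r^2 times it, then the intrinsics apply), "T" (4x4, takes a point from camera to world coordinates); the wrist camera has in their place "mount" (4x4, takes a point from camera to tool coordinates, whose origin is the TCP and whose axes are the tool frame's). Camera axes: x right, y up, looking along -z (the intrinsics and any distortion apply to the point x, -y, -z); pixel columns grow to the right and rows downward; lengths in m; the calibration is good to about 2 mm. A picture is of the moment at which its call begins: read the wrist's pose just before it.
- ctrl.sign_off(): hands the job in, once; it reports no verdict.
The state is a dict: "time": time; "qpos": joint angles; "dq": joint speeds; "joint_efforts": joint torques, N m; "eef_pos": TCP position; "tcp_rot": TCP orientation; "contact_force": force on the tool from outside, world axes, zero at the start; "wrist_torque": the same for the moment, N m; "opening": opening from 0.0 (shut) to 1.0 (fully open).
Only numpy, scipy, OpenCV 4.12 (cv2) and the standard library are available. Lean on these libraries where they do the work, as an engineer would, in place of code of your own. Each camera call takes 0.05 s, during which the arm holds its last target.

## Working session

There is one attempt and no reset: what is moved stays moved. The work goes in short steps, Python scripts to look and compute and a tool call to move; the robot and the scene stay as the last step left them, time stands still between calls to the robot, and variables do not carry over. Pictures are saved under pics/ and viewed, and the job is handed in when it is done.

Besides the shell and the picture viewer there is one more tool, called after "Request:" as a command line: name --argument value ..., lists and objects as JSON in quotes. jog_arm: Moves the arm, as the interface text tells. Its arguments: {"type":"object","properties":{"deltas":{"type":"array","items":{"type":"array"}},"force":{"type":"number"}},"required":["deltas"]}

```bash
mkdir -p pics; cat > h.py <<'E'
import numpy as np,cv2
from plant import ctrl
from scipy.spatial.transform import Rotation as R
def snap(n,f=None):
    s=ctrl.get_state(); c=ctrl.read_camera(n)
    if n=='wrist':
        T=np.eye(4);T[:3,:3]=R.from_quat(s['tcp_rot']).as_matrix();T[:3,3]=s['eef_pos'];c['T']=T@c['mount']
    if f: cv2.imwrite('pics/'+f,c['pixels'])
    return c
def cloud(c):
    v,u=np.mgrid[0:480,0:640]
    K=np.array([[c['fx'],0,c['cx']],[0,c['fy'],c['cy']],[0,0,1]])
    p=cv2.undistortPoints(np.stack([u.ravel(),v.ravel()],1).astype(np.float64)[:,None],K,np.array([c['k1'],0,0,0,0.]))[:,0]
    z=c['range_z'].ravel()
    P=np.stack([p[:,0]*z,-p[:,1]*z,-z],1)@c['T'][:3,:3].T+c['T'][:3,3]
    P[z==0]=np.nan
    return P.reshape(480,640,3)
def px2plane(c,uv,h):
    K=np.array([[c['fx'],0,c['cx']],[0,c['fy'],c['cy']],[0,0,1]])
    p=cv2.undistortPoints(np.array(uv,float).reshape(-1,1,2),K,np.array([c['k1'],0,0,0,0.]))[:,0]
    d=np.stack([p[:,0],-p[:,1],-np.ones(len(p))],1)@c['T'][:3,:3].T
    o=c['T'][:3,3]
    return o+d*((h-o[2])/d[:,2])[:,None]
E
python3 - <<'E'
from h import *
s=ctrl.get_state();print(s)
for n in('scene','top'):
    c=snap(n,n+'0.png');print(n,c['fx'],c['k1'],c['T'].round(3).tolist())
E
```

```text
{'time': 0.0, 'qpos': array([-1.41194467e+00,  2.87161839e-01,  1.57821291e+00, -4.07830218e-06,
        1.27857545e+00, -1.49980769e-01]), 'dq': array([-1.05778595e-03, -5.42948992e-04, -6.68677579e-04,  8.00409757e-05,
        8.20934381e-04,  3.38460938e-05]), 'joint_efforts': array([ 8.69789219e-04, -4.05976975e+01, -2.92626143e+01, -1.30719081e-04,
        5.72855279e-03,  2.35936049e-06]), 'eef_pos': array([ 0.2050969 , -0.64238699,  0.22993028]), 'tcp_rot': array([-0.10876076,  0.69952621, -0.69785921,  0.10875061]), 'contact_force': array([ 0.10569131,  0.33116641, -0.5542587 ]), 'wrist_torque': array([ 0.00249912, -0.04820545,  0.01195794]), 'opening': 1.000404330591152}
scene 518.5421246379358 -0.0434006588985841 [[-0.688, -0.521, 0.504, 1.047], [0.725, -0.514, 0.459, 0.333], [0.02, 0.681, 0.732, 0.692], [0.0, 0.0, 0.0, 1.0]]
top 468.6776161755866 -0.11887733723796483 [[-0.011, 0.992, -0.124, 0.498], [-1.0, -0.014, -0.027, -0.066], [-0.029, 0.123, 0.992, 0.753], [0.0, 0.0, 0.0, 1.0]]
```

View pics/scene0.png

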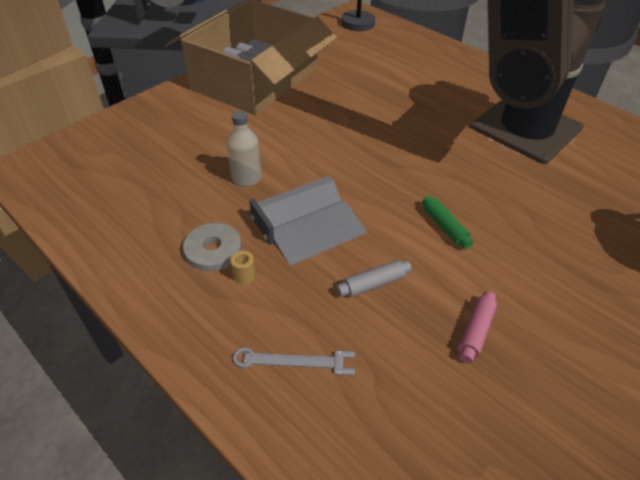

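View pics/top0.png

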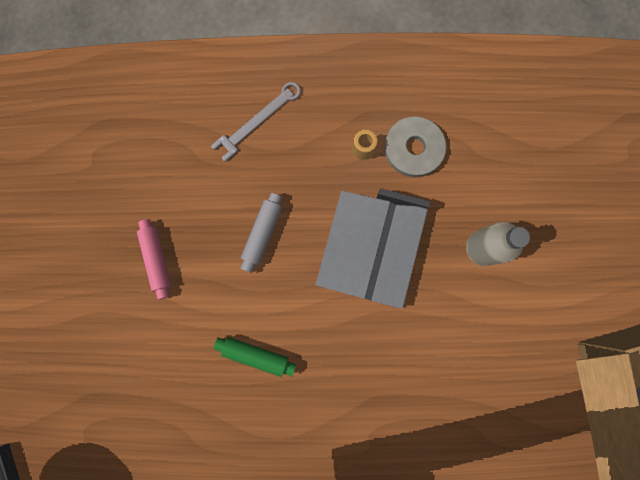

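The scene view shows the grey shaft at (374,278) and the V-block at (308,220). In the top view the shaft is at (263,232) and the block at (375,248), with the ramp on the left and the stop plate at (403,198). The pink and green shafts are decoys.

```bash
python3 - <<'E'
from h import *
c=snap('top');P=cloud(c)
b=P[300:470,20:300].reshape(-1,3);print('bench z',np.nanmedian(b[:,2]))
# block: region
im=c['pixels'].astype(int)
sat=im.max(2)-im.min(2)
def reg(u0,u1,v0,v1,zmin,zmax):
    m=np.zeros((480,640),bool);m[v0:v1,u0:u1]=1
    return m&(P[...,2]>zmin)&(P[...,2]<zmax)&(sat<25)
m=reg(305,445,180,315,0.004,0.1)
Q=P[m]
print('z pcts',np.percentile(Q[:,2],[1,5,25,50,75,95,99]).round(4))
cn,_=cv2.findContours(m.astype(np.uint8),cv2.RETR_EXTERNAL,cv2.CHAIN_APPROX_NONE)
cc=max(cn,key=cv2.contourArea);print(cv2.boundingRect(cc),cv2.minAreaRect(cc))
# shaft
m2=reg(230,295,185,280,0.008,0.06)
S=P[m2];print('shaft n',len(S),np.percentile(S[:,2],[5,50,95,99]))
mu=S[:,:2].mean(0);w,v=np.linalg.eigh(np.cov((S[:,:2]-mu).T));a=v[:,1]*np.sign(v[0,1])
t=(S[:,:2]-mu)@a;n=(S[:,:2]-mu)@np.array([-a[1],a[0]])
print('shaft mean',mu,'ang',np.arctan2(a[1],a[0]),'ext',t.min(),t.max(),n.min(),n.max())
mid=mu+a*(t.min()+t.max())/2;print('mid',mid)
# bench plane tilt check, ramp plane normal
r=reg(330,370,215,280,0.003,0.03);
A=P[r];
X=np.c_[A[:,:2],np.ones(len(A))];k,res,_,_=np.linalg.lstsq(X,A[:,2],rcond=None);print('ramp',k,'slope',np.hypot(*k[:2]),'dir uphill',np.arctan2(k[1],k[0]))
z=P[...,2].copy();
print((z[245,310:440:3]*1000).round(1))
for y,row in ((245,None),):
    print(P[245,310:440:3,:2].round(4).tolist())
big=cv2.resize(c['pixels'][170:330,220:460],None,fx=3.3,fy=3.3,interpolation=cv2.INTER_CUBIC);cv2.imwrite('pics/crop1.png',big)
E
```

```text
bench z -0.0003257833816550648
z pcts [0.0041 0.0048 0.008  0.0119 0.0262 0.0362 0.046 ]
(326, 189, 104, 119) ((377.1144714355469, 244.14620971679688), (81.63168334960938, 111.19438171386719), 15.068489074707031)
shaft n 1468 [0.01952288 0.02839502 0.03242677 0.03325474]
shaft mean [0.59428841 0.03513271] ang -0.38271202442536484 ext -0.06409895907156743 0.0656701809224467 -0.014142604461592287 0.016899196224461233
mid [0.59501719 0.03483933]
ramp [-0.04641356 -0.15502174  0.01684928] slope 0.1618207546511819 dir uphill -1.861702854932554
[-2.2  nan -2.3 -0.9 -1.5  2.6 -1.5  1.8 -0.1  1.9  4.1  2.7  6.   7.4
  8.8  6.   6.7  8.7  8.5 12.2 12.4 11.8 11.2 13.9  5.7  2.6  7.1  8.7
 11.1 17.4 23.2 26.6 28.9 31.6 32.3 31.7 29.6 -0.9  0.  -2.  -1.2  0.4
 -0.8 -0.1]
[[0.5758, -0.0407], [nan, nan], [0.5757, -0.0504], [0.5755, -0.0553], [0.5755, -0.0602], [0.575, -0.065], [0.5754, -0.0699], [0.575, -0.0747], [0.5751, -0.0795], [0.5748, -0.0843], [0.5745, -0.0891], [0.5746, -0.094], [0.5742, -0.0986], [0.574, -0.1034], [0.5738, -0.1081], [0.574, -0.113], [0.5739, -0.1178], [0.5736, -0.1224], [0.5736, -0.1272], [0.5731, -0.1317], [0.573, -0.1364], [0.573, -0.1413], [0.573, -0.1461], [0.5727, -0.1506], [0.5734, -0.1563], [0.5737, -0.1615], [0.5731, -0.1658], [0.5729, -0.1703], [0.5726, -0.1748], [0.5719, -0.1786], [0.5713, -0.1824], [0.5708, -0.1866], [0.5706, -0.1909], [0.5702, -0.1951], [0.5701, -0.1996], [0.5701, -0.2044], [0.5702, -0.2095], [0.5732, -0.2204], [0.573, -0.2251], [0.5731, -0.2304], [0.573, -0.2351], [0.5727, -0.2397], [0.5728, -0.2448], [0.5726, -0.2496]]
```

View pics/crop1.png

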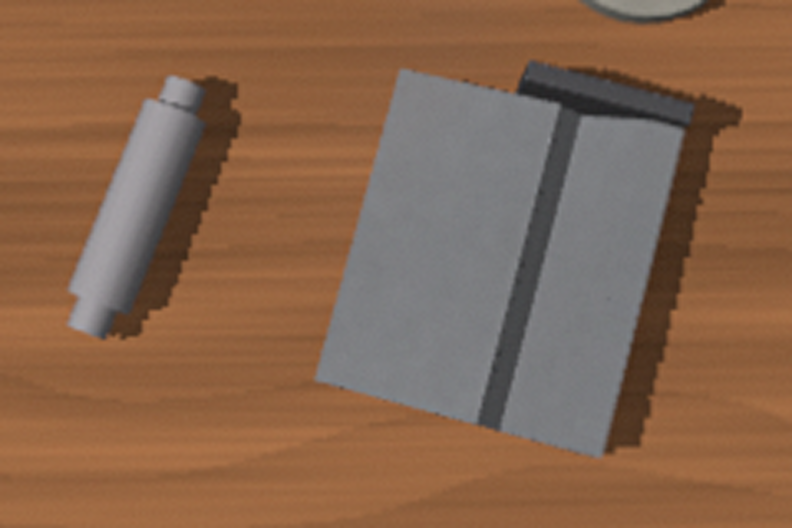

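The crop shows the ramp foot corners at (316,381) and (400,70), the lip line from (478,424) to about (558,105), and the block's far edge from (602,458) to (686,127). I'll fit the block pose to these.

```bash
cat > geo.py <<'E'
from h import *
E
python3 - <<'E'
from h import *
c=snap('top')
pts=[((316,381),0,(-.09,.0925)),((400,70),0,(.07,.0925)),((478,424),.0145,(-.09,.0125)),((602,458),.032,(-.09,-.046)),((686,127),.032,(.07,-.046)),((560,103),.0145,(.07,.0125))]
W=[];L=[]
for (u,v),h,l in pts:
    p=px2plane(c,[(220+(u+.5)/3.3-.5,170+(v+.5)/3.3-.5)],h)[0];W.append(p[:2]);L.append(l);print(p.round(4),l)
W=np.array(W);L=np.array(L)
w0=W.mean(0);l0=L.mean(0);H=(L-l0).T@(W-w0);U,S,Vt=np.linalg.svd(H);Rm=Vt.T@np.diag([1,np.linalg.det(Vt.T@U.T)])@U.T
t=w0-Rm@l0;th=np.arctan2(Rm[1,0],Rm[0,0]);print('block',t,th);print(((L@Rm.T+t-W)*1000).round(1))
# shaft silhouette at z 16 
im=c['pixels'].astype(int);sat=im.max(2)-im.min(2)
m=np.zeros((480,640),np.uint8);m[185:280,230:295]=((sat<30)&(im.max(2)>90))[185:280,230:295]
cn,_=cv2.findContours(m,cv2.RETR_EXTERNAL,cv2.CHAIN_APPROX_NONE);cc=max(cn,key=cv2.contourArea)
r=cv2.minAreaRect(cc);bx=cv2.boxPoints(r);q=px2plane(c,bx,.016)[:,:2];print(q,q.mean(0))
M=cv2.moments(cc);s=px2plane(c,[(M['m10']/M['m00'],M['m01']/M['m00'])],.016)[0,:2]
e=[q[1]-q[0],q[2]-q[1]];e=max(e,key=np.linalg.norm);e=e*np.sign(e[0]);print('c',s,'len',np.linalg.norm(e),'ang',np.arctan2(e[1],e[0]))
print('shaft in block',Rm.T@(s-t),Rm.T@(q.mean(0)-t))
# scene-cam corroboration
d=snap('scene');P=cloud(d);im=d['pixels'].astype(int);sat=im.max(2)-im.min(2)
m=np.zeros((480,640),bool);m[255:300,330:415]=1
m&=(P[...,2]>.008)&(P[...,2]<.05)&(sat<40)
S=P[m][:,:2];mu=S.mean(0);w,v=np.linalg.eigh(np.cov((S-mu).T));a=v[:,1]*np.sign(v[0,1]);tt=(S-mu)@a;mid=mu+a*(tt.min()+tt.max())/2;print('scene shaft',mid,np.arctan2(a[1],a[0]),tt.max()-tt.min())
E
```

```text
[ 0.5109 -0.0488  0.    ] (-0.09, 0.0925)
[ 0.6641 -0.0923  0.    ] (0.07, 0.0925)
[ 0.4894 -0.1257  0.0145] (-0.09, 0.0125)
[ 0.4731 -0.1813  0.032 ] (-0.09, -0.046)
[ 0.6276 -0.2263  0.032 ] (0.07, -0.046)
[ 0.6434 -0.1692  0.0145] (0.07, 0.0125)
block [ 0.57236267 -0.16222716] -0.2760286831871069
[[ 0.   0.1]
 [ 0.8 -0. ]
 [-0.2  0. ]
 [ 0.1 -0.6]
 [-0.5  0.7]
 [-0.3 -0.1]]
[[0.54150238 0.07589077]
 [0.66342986 0.02714985]
 [0.65289494 0.00258784]
 [0.5315656  0.05156899]] [0.59734819 0.03929936]
c [0.59645087 0.03934681] len 0.13130874823851765 ang -0.3802937587793059
shaft in block [-0.03175999  0.20050839] [-0.03088369  0.20070729]
scene shaft [0.59786467 0.04194362] -0.39770717789253157 0.13149877560329892
```

```bash
cat > geo.py <<'E'
from h import *
t=np.array([.57236,-.16223]);th=-.276
Rb=np.array([[np.cos(th),-np.sin(th)],[np.sin(th),np.cos(th)]])
# desired tool: y down; z=+-block x
def des(sg):
    z=np.r_[sg*Rb[:,0],0];y=np.array([0,0,-1.]);x=np.cross(y,z);return np.stack([x,y,z],1)
def b2w(x,y,z): return np.r_[t+Rb@np.array([x,y]),z]
def delta(bx,by,z,sg=None,pr=True):
    s=ctrl.get_state();Rt=R.from_quat(s['tcp_rot']).as_matrix();p=s['eef_pos']
    b=Rb.T@(p[:2]-t)
    if sg is None: sg=np.sign(Rt[:2,2]@Rb[:,0])
    rv=R.from_matrix(Rt.T@des(sg)).as_rotvec()
    sh=Rt.T@(b2w(bx,by,z)-p)
    print('t',round(s['time'],2),'tcp blk',(b*1000).round(1),'z',round(p[2]*1000,1),'F',s['contact_force'].round(1),'op',round(s['opening'],2),'rot',rv.round(3),'shift',sh.round(4),'sg',sg,'x_t in blk',(Rb.T@Rt[:2,0]).round(3))
E
python3 - <<'E'
from geo import *
delta(-.031,.25,.1,1);delta(-.031,.25,.1,-1);print(b2w(-.031,.25,.1),ctrl.get_state()['qpos'])
E
```

```text
t 0.25 tcp blk [-222.4 -562.4] z 230.7 F [0.3 0.5 0.5] op 1.0 rot [ 0.001 -0.986 -0.001] shift [-0.6081  0.1314 -0.5716] sg 1 x_t in blk [-0.834 -0.552]
t 0.25 tcp blk [-222.4 -562.4] z 230.7 F [0.3 0.5 0.5] op 1.0 rot [1.000e-03 2.156e+00 1.000e-03] shift [-0.6081  0.1314 -0.5716] sg -1 x_t in blk [-0.834 -0.552]
[0.61066056 0.08675608 0.1       ] [-1.41200128e+00  2.86743817e-01  1.57738609e+00 -3.11038962e-05
  1.27856442e+00 -1.50033722e-01]
```

```bash
python3 - <<'E'
from geo import *
for n in('top','scene'):
    P=cloud(snap(n));
    m=(P[...,2]>.05)&(P[...,2]<.35)&(P[...,0]>.0)&(P[...,0]<.9)&(P[...,1]<-.2)
    Q=P[m]
    for lo in np.arange(-.9,-.2,.1):
        q=Q[(Q[:,1]>=lo)&(Q[:,1]<lo+.1)]
        if len(q)>20:print(n,round(lo,1),q.shape,np.percentile(q[:,0],[2,98]).round(3),np.percentile(q[:,2],[2,50,98]).round(3))
E
```

```text
top -0.6 (243, 3) [0.325 0.425] [0.052 0.069 0.114]
top -0.5 (6640, 3) [0.231 0.413] [0.07  0.117 0.137]
top -0.4 (1361, 3) [0.538 0.593] [0.061 0.11  0.151]
top -0.3 (410, 3) [0.548 0.586] [0.051 0.087 0.103]
scene -0.8 (1201, 3) [0.189 0.407] [0.052 0.098 0.139]
scene -0.7 (3093, 3) [0.172 0.449] [0.053 0.094 0.137]
scene -0.6 (1854, 3) [0.158 0.435] [0.053 0.102 0.139]
scene -0.5 (2903, 3) [0.158 0.414] [0.055 0.115 0.139]
scene -0.4 (961, 3) [0.549 0.598] [0.053 0.107 0.152]
scene -0.3 (379, 3) [0.551 0.587] [0.052 0.08  0.103]
```

Request:
jog_arm --deltas '[[[0,-0.1,0],[-0.03,0,-0.028],0.7],[[0,-0.2,0],[-0.06,0,-0.056],0.7],[[0,-0.3,0],[-0.09,0,-0.084],0.7],[[0,-0.4,0],[-0.12,0,-0.112],0.7],[[0,-0.5,0],[-0.15,0,-0.14],0.7],[[0,-0.6,0],[-0.18,0,-0.168],0.7],[[0,-0.7,0],[-0.21,0,-0.196],0.7],[[0,-0.8,0],[-0.24,0,-0.224],0.7],[[0,-0.9,0],[-0.27,0,-0.252],0.7],[[0,-0.986,0],[-0.3,0,-0.28],0.7]]'

```text
time: 1.18
eef_pos: [0.4064, -0.2832, 0.2315]
tcp_rot: [0.428, -0.563, 0.563, -0.428]
contact_force: [1.0, -0.8, 0.0]
opening: 0.703
```

```bash
python3 - <<'E'
from geo import *
delta(-.031,.255,.1)
E
```

```text
t 1.18 tcp blk [-126.7 -161.6] z 231.5 F [ 1.  -0.8  0. ] op 0.7 rot [-0.001  0.004 -0.   ] shift [-0.4161  0.1316  0.0974] sg 1.0 x_t in blk [ 0.004 -1.   ]
```

Request:
jog_arm --deltas '[[[0,0,0],[-0.04,0,0.01],0.7],[[0,0,0],[-0.08,0,0.02],0.7],[[0,0,0],[-0.12,0,0.03],0.7],[[0,0,0],[-0.16,0,0.04],0.7],[[0,0,0],[-0.2,0,0.05],0.7],[[0,0,0],[-0.24,0,0.06],0.7],[[0,0,0],[-0.28,0,0.07],0.7],[[0,0,0],[-0.32,0,0.08],0.7],[[0,0,0],[-0.36,0,0.09],0.7],[[0,0,0],[-0.39,0.02,0.097],0.7]]'

```text
time: 2.02
eef_pos: [0.6083, 0.0694, 0.2165]
tcp_rot: [0.425, -0.56, 0.565, -0.431]
contact_force: [1.0, 0.4, 1.1]
opening: 0.694
```

```bash
python3 - <<'E'
from geo import *
delta(-.031,.252,.05)
E
```

```text
t 2.02 tcp blk [-28.5 232.7] z 216.5 F [1.  0.4 1.1] op 0.69 rot [-0.01   0.006 -0.003] shift [-0.0188  0.1665 -0.0041] sg 1.0 x_t in blk [ 0.006 -1.   ]
```

Request:
jog_arm --deltas '[[[-0.01,0.006,0],[-0.023,0.03,-0.003],0.7],[[-0.01,0.006,0],[-0.023,0.06,-0.003],0.7],[[-0.01,0.006,0],[-0.023,0.09,-0.003],0.7],[[-0.01,0.006,0],[-0.023,0.12,-0.003],0.7],[[-0.01,0.006,0],[-0.023,0.15,-0.003],0.7],[[-0.01,0.006,0],[-0.023,0.165,-0.003],0.7],[[-0.01,0.006,0],[-0.023,0.165,-0.003],0.7]]'

```text
time: 2.6
eef_pos: [0.6096, 0.0925, 0.0464]
tcp_rot: [-0.428, 0.567, -0.561, 0.425]
contact_force: [-1.2, 0.3, -0.6]
opening: 0.699
```

```bash
python3 - <<'E'
from geo import *
delta(-.031,.252,.006)
for n in('top','wrist','scene'): snap(n,n+'1.png')
E
```

```text
t 2.6 tcp blk [-33.5 255.2] z 46.4 F [-1.2  0.3 -0.6] op 0.7 rot [ 0.009  0.    -0.   ] shift [0.0032 0.0403 0.0029] sg 1.0 x_t in blk [ 0. -1.]
```

View pics/wrist1.png

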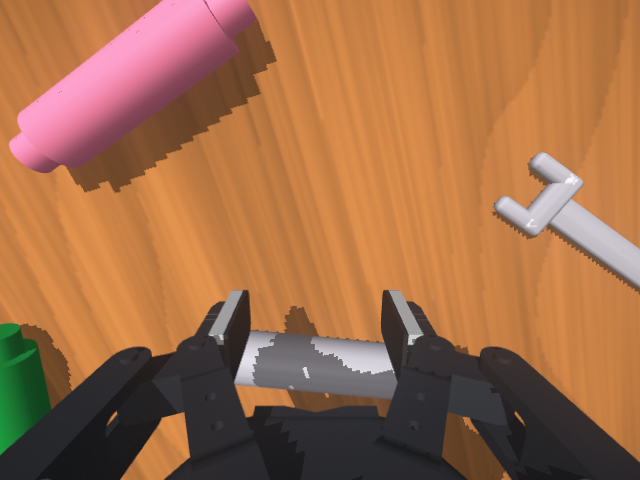

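View pics/scene1.png

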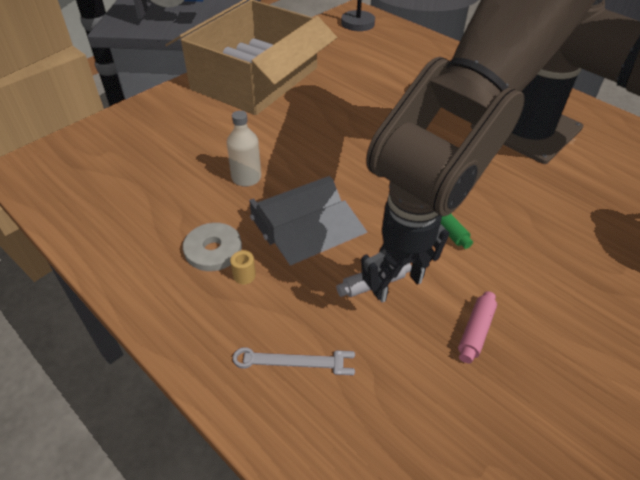

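View pics/top1.png

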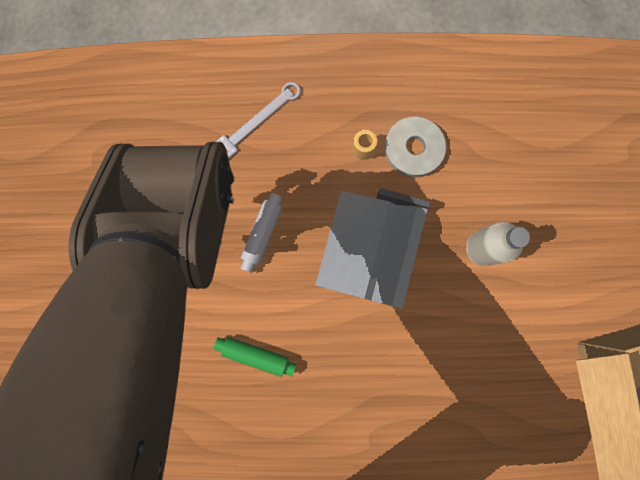

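The wrist view shows the fingers at (232,320) and (400,320) with the grey shaft ahead of them at (315,365). The top view shows the shaft unmoved at (262,232). I'll descend, then start pushing.

Request:
jog_arm --deltas '[[[0.009,0,0],[0,0.012,0.003],0.7],[[0.009,0,0],[0,0.024,0.003],0.7],[[0.009,0,0],[0,0.034,0.003],0.7],[[0.009,0,0],[0,0.038,0.003],0.7],[[0.009,0,0],[0,0.038,0.003],0.7]]'

```text
time: 3.17
eef_pos: [0.6163, 0.0917, 0.0136]
tcp_rot: [0.424, -0.562, 0.566, -0.429]
contact_force: [0.8, -0.4, -0.5]
opening: 0.7
```

```bash
python3 - <<'E'
from geo import *
delta(-.031,.2275,.008)
snap('wrist','wrist2.png')
E
```

```text
t 3.17 tcp blk [-26.9 256.2] z 13.6 F [ 0.8 -0.4 -0.5] op 0.7 rot [-0.009 -0.    -0.003] shift [ 0.0288  0.0054 -0.0041] sg 1.0 x_t in blk [-0. -1.]
```

View pics/wrist2.png

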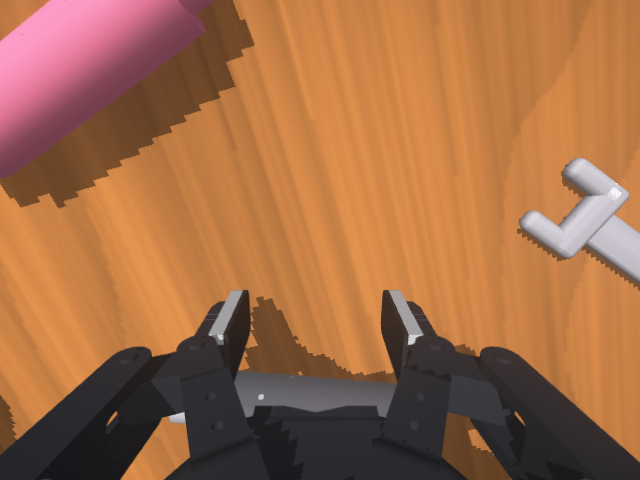

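The wrist view has the shaft just ahead of the fingers at (315,390), not yet touched. I'll check how well the pose settles.

Request:
jog_arm --deltas '[[[0,0,0],[0,0.004,0],0.7],[[0,0,0],[0,0.004,0],0.7]]'

```text
time: 3.38
eef_pos: [0.6168, 0.0917, 0.0101]
tcp_rot: [0.424, -0.562, 0.566, -0.429]
contact_force: [-0.4, -0.5, -0.0]
opening: 0.702
```

```bash
python3 - <<'E'
from geo import *
delta(-.031,.2275,.008)
P=cloud(snap('scene','scene2.png'));delta(-.031,.2275,.008);print(ctrl.get_state()['dq'].round(3))
E
```

```text
t 3.38 tcp blk [-26.5 256.4] z 10.1 F [-0.4 -0.5 -0. ] op 0.7 rot [-0.01   0.    -0.003] shift [ 0.0289  0.002  -0.0045] sg 1.0 x_t in blk [ 0. -1.]
t 3.43 tcp blk [-26.5 256.4] z 10.2 F [-0.2  0.3 -0.4] op 0.7 rot [-0.01  -0.    -0.003] shift [ 0.0289  0.0021 -0.0045] sg 1.0 x_t in blk [-0. -1.]
[ 0.001 -0.004 -0.005 -0.002  0.001 -0.001]
```

View pics/scene2.png

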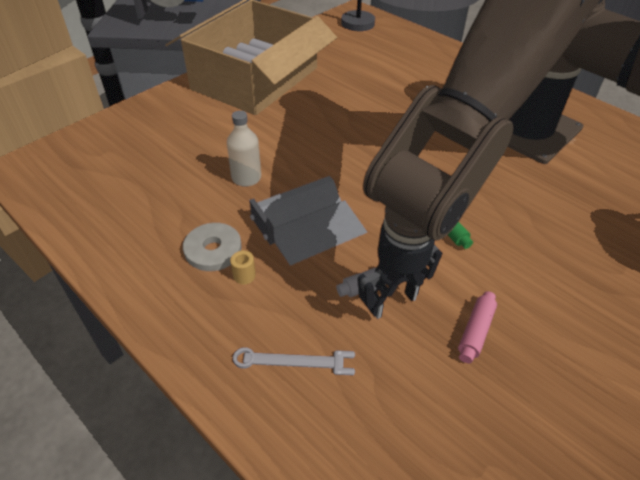

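Request:
jog_arm --deltas '[[[-0.01,0,-0.003],[0.008,0.003,-0.002],0.7],[[-0.01,0,-0.003],[0.014,0.003,-0.0045],0.7],[[-0.01,0,-0.003],[0.018,0.003,-0.0045],0.7],[[-0.01,0,-0.003],[0.021,0.003,-0.0045],0.7],[[-0.01,0,-0.003],[0.024,0.003,-0.0045],0.7],[[-0.01,0,-0.003],[0.027,0.003,-0.0045],0.7],[[-0.01,0,-0.003],[0.03,0.003,-0.0045],0.7],[[-0.01,0,-0.003],[0.033,0.003,-0.0045],0.7],[[-0.01,0,-0.003],[0.036,0.003,-0.0045],0.7],[[-0.01,0,-0.003],[0.039,0.003,-0.0045],0.7]]'

```text
time: 4.27
eef_pos: [0.6019, 0.0552, 0.0072]
tcp_rot: [-0.426, 0.564, -0.564, 0.426]
contact_force: [-0.0, 0.6, 0.6]
opening: 0.699
```

```bash
cat > look.py <<'E'
from geo import *
import sys
def shaft(n='top',save=None):
    c=snap(n,save)
    P=cloud(c);im=c['pixels'].astype(int);sat=im.max(2)-im.min(2)
    B=(P[...,:2]-t)@Rb
    return c,P,B,sat
n=sys.argv[1]
delta(-.031,.1,.008)
c,P,B,sat=shaft('top',n+'t.png')
big=cv2.resize(c['pixels'][170:330,190:450],None,fx=3,fy=3,interpolation=cv2.INTER_CUBIC);cv2.imwrite('pics/'+n+'c.png',big)
if len(sys.argv)>2: snap('wrist',n+'w.png')
E
python3 look.py a w
```

```text
t 4.27 tcp blk [-30.8 217.2] z 7.2 F [-0.   0.6  0.6] op 0.7 rot [ 0.  0. -0.] shift [ 0.1172 -0.0009 -0.0002] sg 1.0 x_t in blk [ 0. -1.]
```

View pics/ac.png

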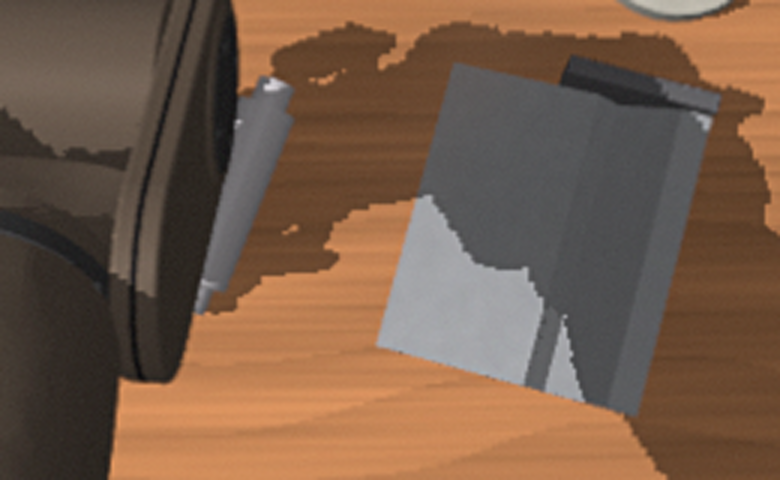

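View pics/aw.png

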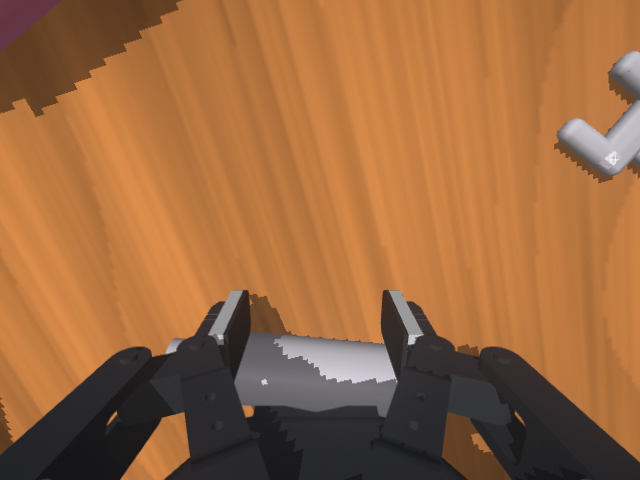

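The crop shows the shaft at (250,190) just emerging from under the wrist. In the wrist view it touches the fingers and is nearly aligned. I'll keep rolling.

Request:
jog_arm --deltas '[[[0,0,0],[0.004,0,0],0.7],[[0,0,0],[0.008,0,0],0.7],[[0,0,0],[0.012,0,0],0.7],[[0,0,0],[0.016,0,0],0.7],[[0,0,0],[0.02,0,0],0.7],[[0,0,0],[0.024,0,0],0.7],[[0,0,0],[0.028,0,0],0.7],[[0,0,0],[0.032,0,0],0.7],[[0,0,0],[0.036,0,0],0.7],[[0,0,0],[0.04,0,0],0.7]]'

```text
time: 5.2
eef_pos: [0.5907, 0.016, 0.007]
tcp_rot: [-0.427, 0.564, -0.564, 0.426]
contact_force: [-0.1, 0.3, 0.7]
opening: 0.7
```

```bash
python3 look.py b w
```

```text
t 5.2 tcp blk [-31.  176.5] z 7.0 F [-0.1  0.3  0.7] op 0.7 rot [ 0. -0.  0.] shift [ 0.0765 -0.0009 -0.    ] sg 1.0 x_t in blk [-0. -1.]
```

View pics/bc.png

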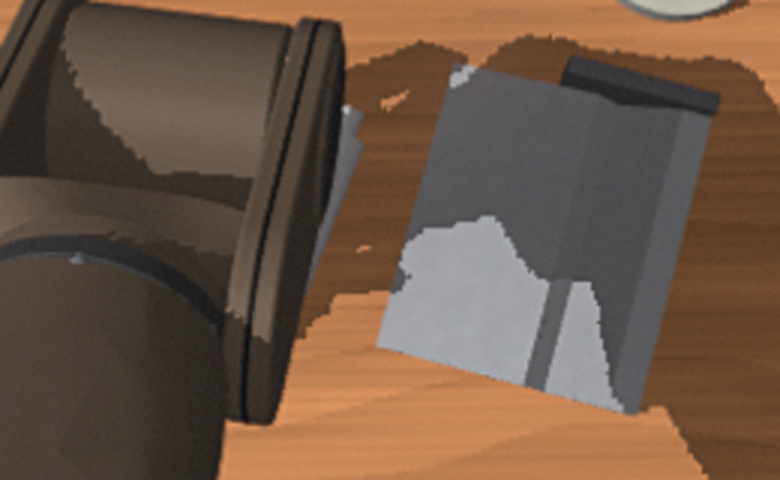

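View pics/bw.png

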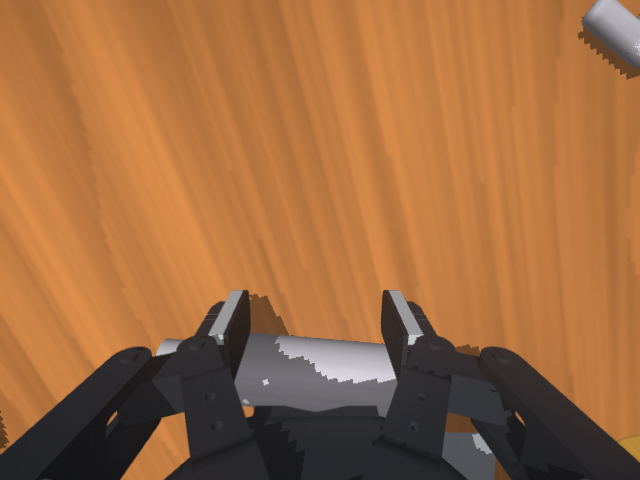

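The crop shows the shaft at (340,180) nearing the ramp foot. In the wrist view it still lies about 0.09 rad off, touched only by the −x finger, because rolling doesn't turn it. The ramp and groove will align it, so I'll continue and follow its slight −x drift.

Request:
jog_arm --deltas '[[[0,0,0],[0.004,0,-0.001],0.7],[[0,0,0],[0.008,0,-0.002],0.7],[[0,0,0],[0.012,0,-0.003],0.7],[[0,0,0],[0.016,0,-0.004],0.7],[[0,0,0],[0.02,0,-0.005],0.7],[[0,0,0],[0.024,0,-0.0055],0.7],[[0,0,0],[0.028,0,-0.006],0.7],[[0,0,0],[0.032,0,-0.0065],0.7],[[0,0,0],[0.036,0,-0.007],0.7],[[0,0,0],[0.04,0,-0.0075],0.7]]'

```text
time: 6.13
eef_pos: [0.5723, -0.0211, 0.007]
tcp_rot: [-0.427, 0.564, -0.564, 0.426]
contact_force: [-0.2, 1.0, -0.5]
opening: 0.702
```

```bash
python3 look.py d w
```

```text
t 6.13 tcp blk [-38.6 135.8] z 7.0 F [-0.2  1.  -0.5] op 0.7 rot [ 0.001 -0.001  0.001] shift [ 0.0358 -0.001   0.0076] sg 1.0 x_t in blk [-0.001 -1.   ]
```

View pics/dw.png

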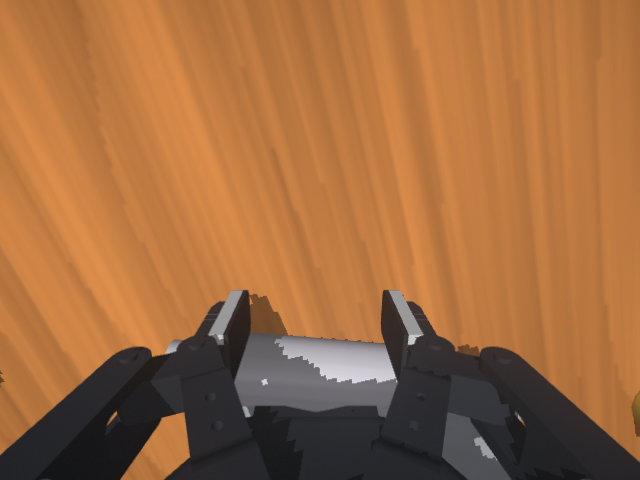

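The wrist view shows the same contact, with the shaft at (315,365) and the foot of the ramp next.

Request:
jog_arm --deltas '[[[0,0,0],[0.004,0,0],0.7],[[0,0,0],[0.008,0,0],0.7],[[0,0,0],[0.012,0,0],0.7],[[0,0,0],[0.016,0,0],0.7],[[0,0,0],[0.02,0,0],0.7],[[0,0,0],[0.024,-0.001,0],0.7],[[0,0,0],[0.028,-0.002,0],0.7],[[0,0,0],[0.032,-0.003,0],0.7],[[0,0,0],[0.036,-0.004,0],0.7],[[0,0,0],[0.04,-0.005,0],0.7]]'

```text
time: 7.07
eef_pos: [0.5612, -0.0601, 0.0122]
tcp_rot: [-0.426, 0.564, -0.564, 0.426]
contact_force: [0.2, 2.9, 2.5]
opening: 0.703
```

```bash
python3 look.py e w
```

```text
t 7.07 tcp blk [-38.6  95.2] z 12.2 F [0.2 2.9 2.5] op 0.7 rot [ 0.001 -0.001  0.001] shift [-0.0048  0.0042  0.0076] sg 1.0 x_t in blk [-0.001 -1.   ]
```

View pics/ew.png

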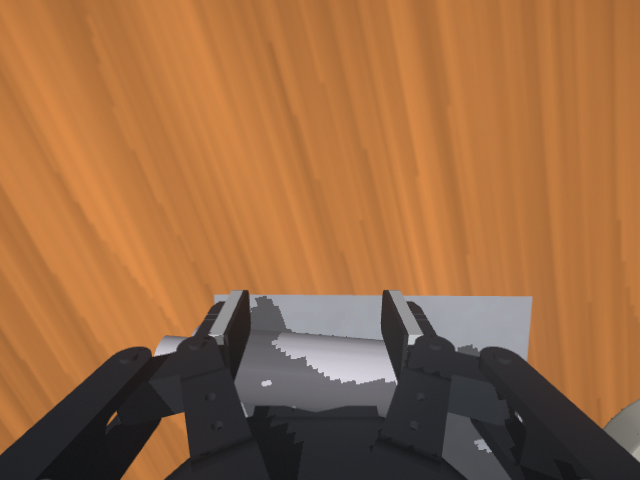

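View pics/ec.png

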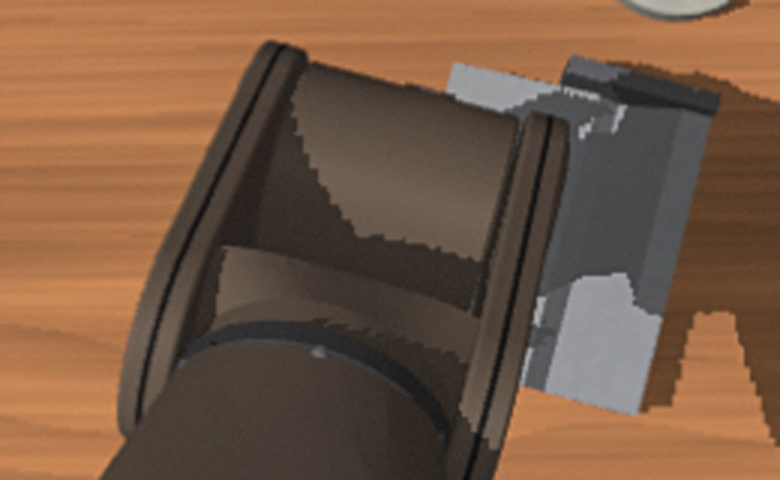

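The wrist view shows the shaft on the ramp at (315,365), still a little off but held by the −x finger (about 3 N). I'll keep pushing up.

Request:
jog_arm --deltas '[[[0,0,0],[0.004,-0.0005,-0.001],0.7],[[0,0,0],[0.008,-0.001,-0.002],0.7],[[0,0,0],[0.012,-0.0015,-0.003],0.7],[[0,0,0],[0.016,-0.002,-0.003],0.7],[[0,0,0],[0.02,-0.0025,-0.003],0.7],[[0,0,0],[0.024,-0.003,-0.003],0.7],[[0,0,0],[0.028,-0.004,-0.003],0.7],[[0,0,0],[0.032,-0.005,-0.003],0.7],[[0,0,0],[0.036,-0.006,-0.003],0.7],[[0,0,0],[0.04,-0.0065,-0.003],0.7]]'

```text
time: 8.0
eef_pos: [0.5472, -0.0983, 0.0189]
tcp_rot: [0.427, -0.564, 0.564, -0.426]
contact_force: [0.9, 5.9, 3.7]
opening: 0.7
```

```bash
python3 look.py f w;python3 -c "
from h import *
snap('scene','fs.png')"
```

```text
t 8.0 tcp blk [-41.6  54.6] z 18.9 F [0.9 5.9 3.7] op 0.7 rot [ 0.001 -0.001  0.001] shift [-0.0454  0.0108  0.0106] sg 1.0 x_t in blk [-0.001 -1.   ]
```

View pics/fw.png

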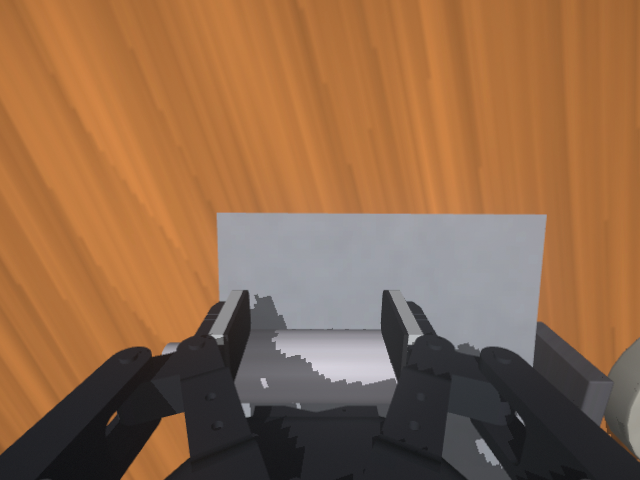

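View pics/fs.png

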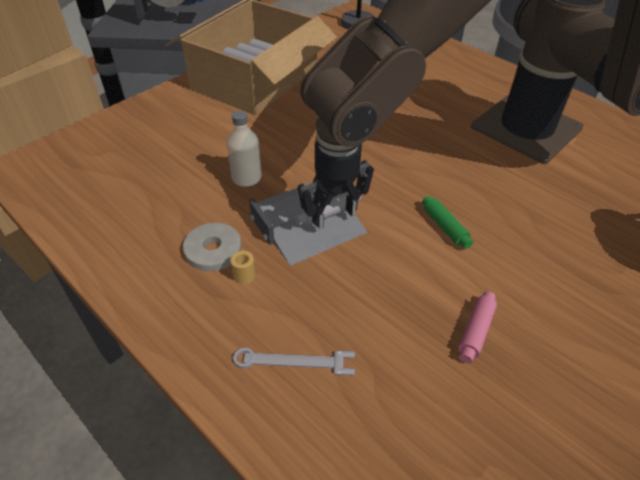

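The wrist view now shows the shaft square to the fingers (edge level at row 330), touching both, with its axis about 15 mm short of the lip. I'll push slowly over the lip.

Request:
jog_arm --deltas '[[[0,0,0],[0.003,-0.0005,0],0.7],[[0,0,0],[0.006,-0.001,0],0.7],[[0,0,0],[0.009,-0.0015,0],0.7],[[0,0,0],[0.012,-0.002,0],0.7],[[0,0,0],[0.014,-0.0025,0],0.7],[[0,0,0],[0.016,-0.003,0],0.7],[[0,0,0],[0.018,-0.003,0],0.7],[[0,0,0],[0.02,-0.003,0],0.7],[[0,0,0],[0.022,-0.003,0],0.7],[[0,0,0],[0.024,-0.003,0],0.7]]'

```text
time: 8.98
eef_pos: [0.5401, -0.1227, 0.0212]
tcp_rot: [0.428, -0.563, 0.565, -0.425]
contact_force: [-0.7, -0.5, 0.3]
opening: 0.699
```

```bash
python3 look.py g w
```

```text
t 8.98 tcp blk [-41.8  29.3] z 21.2 F [-0.7 -0.5  0.3] op 0.7 rot [ 0.001 -0.     0.004] shift [-0.0708  0.0129  0.0108] sg 1.0 x_t in blk [-0. -1.]
```

View pics/gw.png

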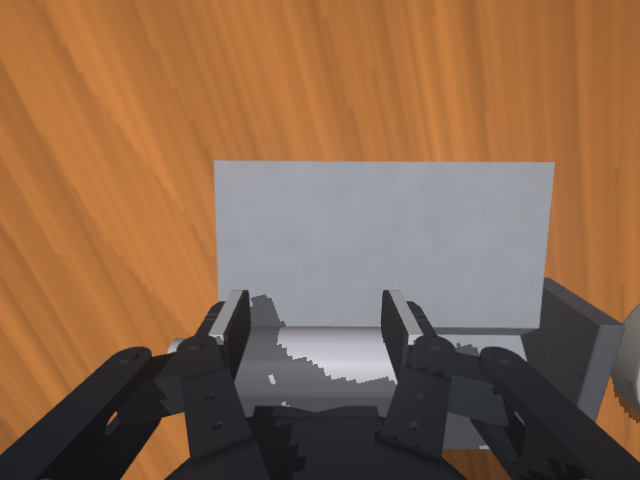

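View pics/gc.png

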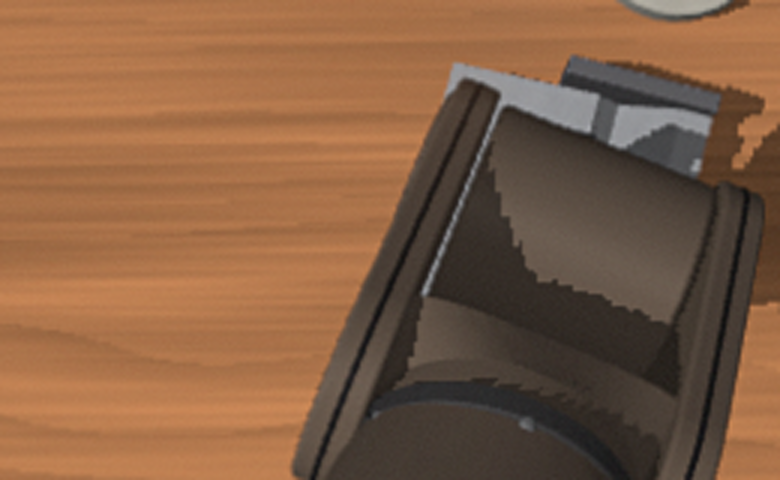

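The wrist view shows the shaft at (315,365) below the lip line (row 328) with no force on the fingers, so it has dropped into the groove. I'll back off, lift, and move to the open end.

Request:
jog_arm --deltas '[[[0,0,0],[-0.008,-0.002,0],0.7],[[0,0,0],[-0.018,-0.006,0],0.7],[[0,0,0],[-0.022,-0.03,0],0.7],[[0,0,0],[-0.022,-0.06,0],0.7],[[0,0,0],[-0.022,-0.09,0],0.5],[[0,0,0],[-0.015,-0.1,-0.02],0.2],[[0,0,0],[0,-0.1,-0.05],0],[[0,0,0],[0.02,-0.1,-0.08],0],[[0,0,0],[0.029,-0.1,-0.095],0],[[0,0,0],[0.029,-0.1,-0.095],0]]'

```text
time: 9.92
eef_pos: [0.4384, -0.1234, 0.1212]
tcp_rot: [0.428, -0.564, 0.564, -0.425]
contact_force: [-0.1, -0.4, -0.8]
opening: -0.002
```

```bash
python3 look.py i w;python3 -c "
from h import *
c=snap('scene','is.png')
cv2.imwrite('pics/isc.png',cv2.resize(c['pixels'][140:300,200:420],None,fx=3.5,fy=3.5))"
```

```text
t 9.92 tcp blk [-139.4    0.8] z 121.2 F [-0.1 -0.4 -0.8] op -0.0 rot [ 0.002 -0.001  0.004] shift [-0.0998  0.1126  0.1086] sg 1.0 x_t in blk [-0.001 -1.   ]
```

View pics/iw.png

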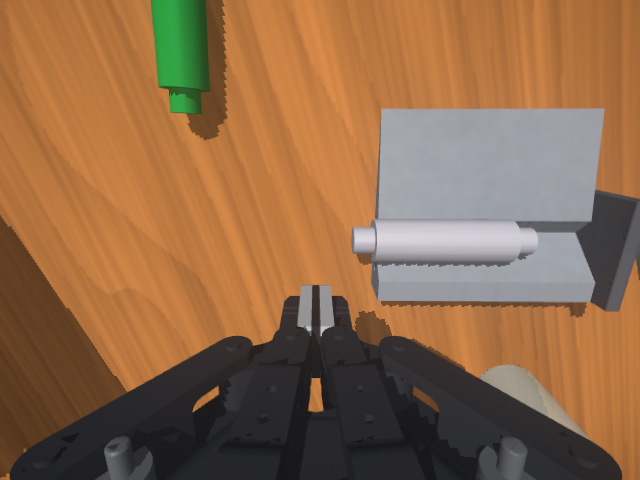

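View pics/isc.png

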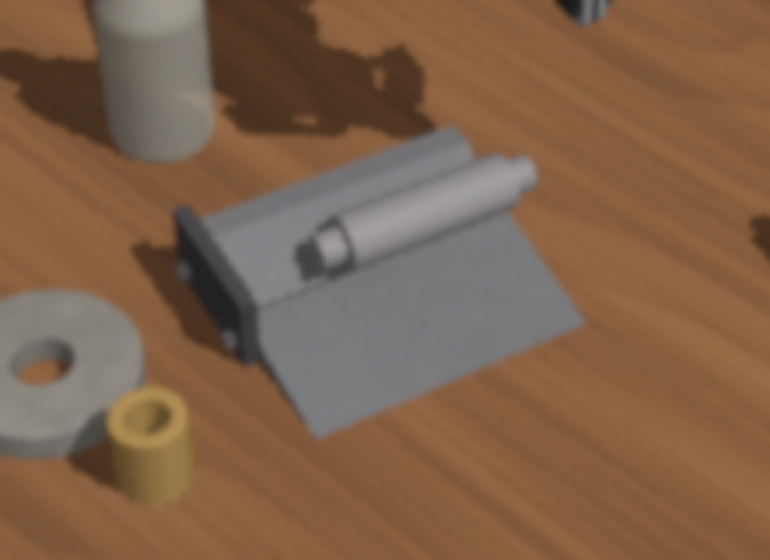

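View pics/ic.png

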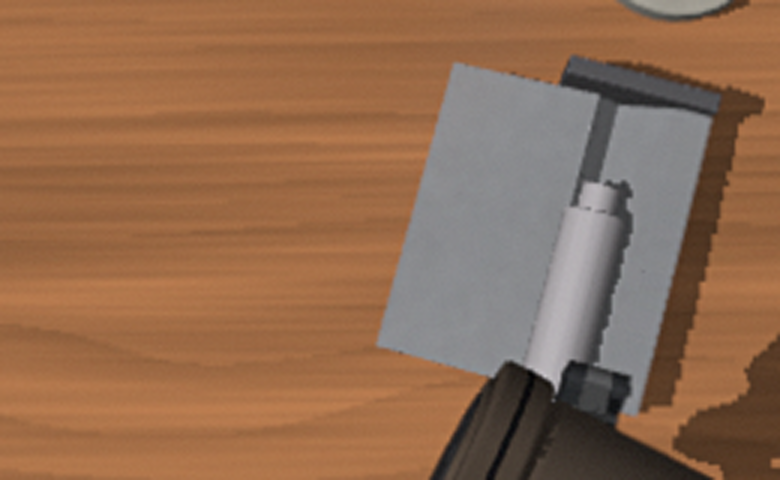

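All three views show the shaft seated in the groove, in the wrist view from (352,240) to (537,241). The stop plate is ahead of it.

```bash
python3 - <<'E'
from geo import *
c=snap('wrist')
for h in(.0246,.034):
  p=px2plane(c,[(352,240),(537,241)],h);print(((p[:,:2]-t)@Rb*1000).round(1))
d=snap('top');k=lambda u,v:(190+(u+.5)/3-.5,170+(v+.5)/3-.5)
p=px2plane(d,[k(602,181)],.0246);print('top +x end',((p[:,:2]-t)@Rb*1000).round(1))
delta(-.139,0,.021)
E
```

```text
[[-109.8   -0.2]
 [  27.3   -1.1]]
[[-110.9    2.9]
 [  20.9    2. ]]
top +x end [[23.3  0.8]]
t 10.17 tcp blk [-135.5    1.2] z 122.0 F [0.1 0.4 0.7] op -0.0 rot [-0.001  0.     0.004] shift [ 0.0009  0.101  -0.0035] sg 1.0 x_t in blk [ 0. -1.]
```

Request:
jog_arm --deltas '[[[0,0,0.004],[0.001,0.02,-0.005],0],[[0,0,0.004],[0.001,0.045,-0.005],0],[[0,0,0.004],[0.001,0.07,-0.005],0],[[0,0,0.004],[0.001,0.09,-0.005],0],[[0,0,0.004],[0.001,0.1,-0.005],0],[[0,0,0.004],[0.001,0.101,-0.005],0],[[0,0,0.004],[0.001,0.101,-0.005],0]]'

```text
time: 10.75
eef_pos: [0.4376, -0.1239, 0.0208]
tcp_rot: [-0.427, 0.564, -0.564, 0.427]
contact_force: [0.0, -0.0, 1.0]
opening: -0.0
```

```bash
python3 look.py j w
```

```text
t 10.75 tcp blk [-1.401e+02  1.000e-01] z 20.8 F [ 0. -0.  1.] op -0.0 rot [ 0.     0.001 -0.001] shift [-0.0998  0.0128  0.1092] sg 1.0 x_t in blk [ 0.001 -1.   ]
```

View pics/jw.png

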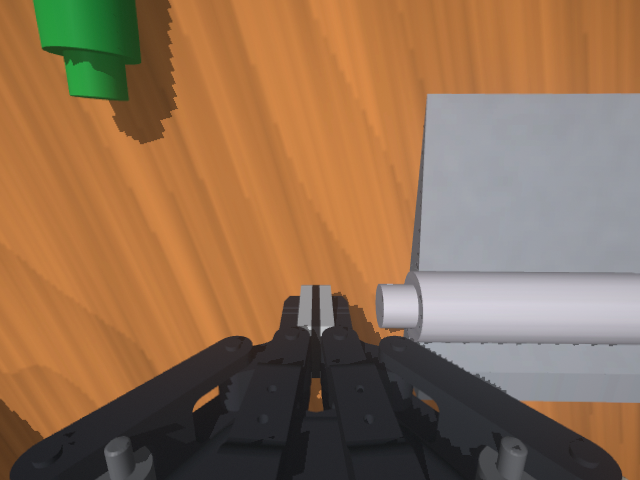

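The wrist view shows the shut fingers at (316,310), in line with the journal end at (380,307). I'll push along the groove.

Request:
jog_arm --deltas '[[[0,0,0],[0,0,0.006],0],[[0,0,0],[0,0,0.011],0],[[0,0,0],[0,0,0.014],0],[[0,0,0],[0,0,0.017],0],[[0,0,0],[0,0,0.02],0],[[0,0,0],[0,0,0.024],0],[[0,0,0],[0,0,0.028],0],[[0,0,0],[0,0,0.032],0],[[0,0,0],[0,0,0.036],0],[[0,0,0],[0,0,0.04],0]]'

```text
time: 11.68
eef_pos: [0.471, -0.1338, 0.0227]
tcp_rot: [-0.431, 0.568, -0.559, 0.424]
contact_force: [-21.9, 2.7, 22.4]
opening: -0.001
```

```bash
python3 look.py l w
```

```text
t 11.68 tcp blk [-105.3   -0.2] z 22.7 F [-21.9   2.7  22.4] op -0.0 rot [0.017 0.003 0.   ] shift [-0.1     0.0134  0.0748] sg 1.0 x_t in blk [ 0.003 -1.   ]
```

View pics/lw.png

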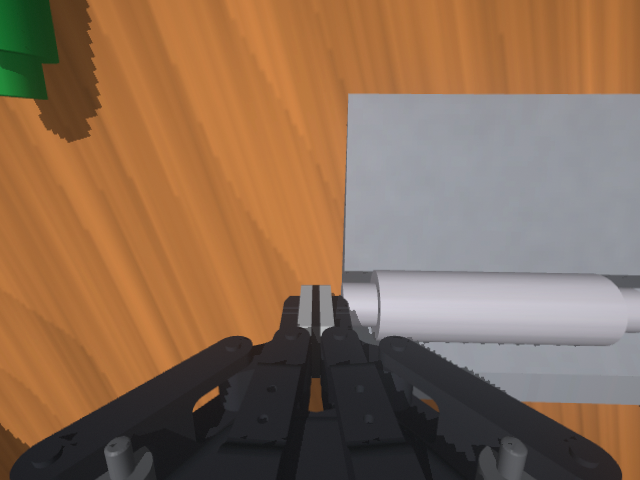

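The shaft is sliding, but the force shows 22 N back and 22 N up, so the contact isn't clean. I'll look at the finger side-on.

```bash
python3 -c "
from h import *
c=snap('scene')
cv2.imwrite('pics/msc.png',cv2.resize(c['pixels'][130:270,250:410],None,fx=4,fy=4,interpolation=cv2.INTER_CUBIC))
print(ctrl.get_state()['contact_force'],ctrl.get_state()['wrist_torque'])"
```

```text
[-17.79115276   2.25193778  18.22314009] [ 0.32875981  2.61311012 -0.04401314]
```

View pics/msc.png

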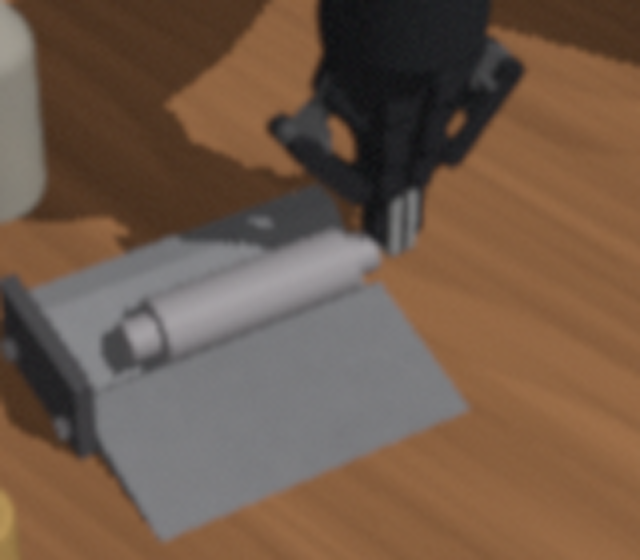

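The side view shows the shut finger at (400,220) against the journal end at (372,250). The equal up and back forces suggest the sloping finger back is riding on the journal's top edge. I'll back off, raise 7 mm so that only the flat tip touches, and push again.

Request:
jog_arm --deltas '[[[0.01,0.003,0],[0,0,-0.006],0],[[0.017,0.003,0],[0,0,-0.01],0],[[0.017,0.003,0],[0,-0.003,-0.01],0],[[0.017,0.003,0],[0,-0.005,-0.01],0],[[0.017,0.003,0],[0,-0.005,-0.01],0],[[0.017,0.003,0],[0,-0.005,-0.01],0]]'

```text
time: 12.33
eef_pos: [0.4637, -0.1319, 0.0284]
tcp_rot: [0.425, -0.562, 0.566, -0.428]
contact_force: [-0.3, -0.5, 0.4]
opening: 0.003
```

```bash
python3 look.py n w
```

```text
t 12.33 tcp blk [-112.8   -0.5] z 28.4 F [-0.3 -0.5  0.4] op 0.0 rot [-0.006 -0.     0.   ] shift [-0.1005  0.0209  0.0816] sg 1.0 x_t in blk [-0. -1.]
```

View pics/nw.png

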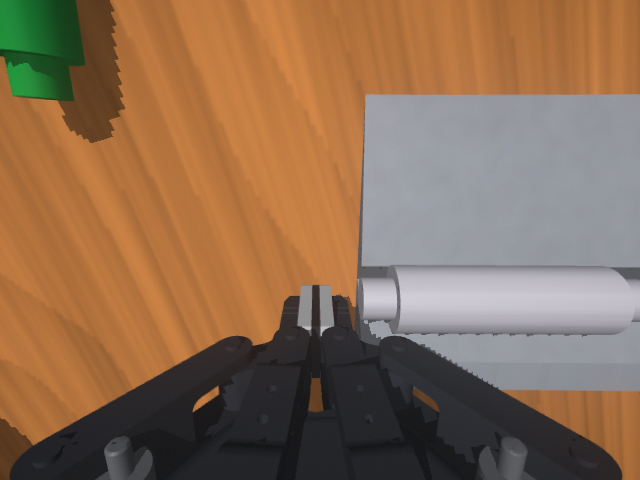

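Request:
jog_arm --deltas '[[[-0.006,0,0],[0,0,0.003],0],[[-0.006,0,0],[0,0,0.006],0],[[-0.006,0,0],[0,0,0.009],0],[[-0.006,0,0],[0,0,0.012],0],[[-0.006,0,0],[0,0,0.015],0]]'

```text
time: 12.85
eef_pos: [0.4781, -0.1359, 0.0281]
tcp_rot: [-0.427, 0.564, -0.564, 0.426]
contact_force: [-4.7, 0.6, 2.3]
opening: -0.005
```

```bash
python3 look.py o w
```

```text
t 12.85 tcp blk [-97.9  -0.4] z 28.1 F [-4.7  0.6  2.3] op -0.01 rot [ 0.001 -0.     0.   ] shift [-0.1004  0.02    0.0669] sg 1.0 x_t in blk [-0. -1.]
```

View pics/ow.png

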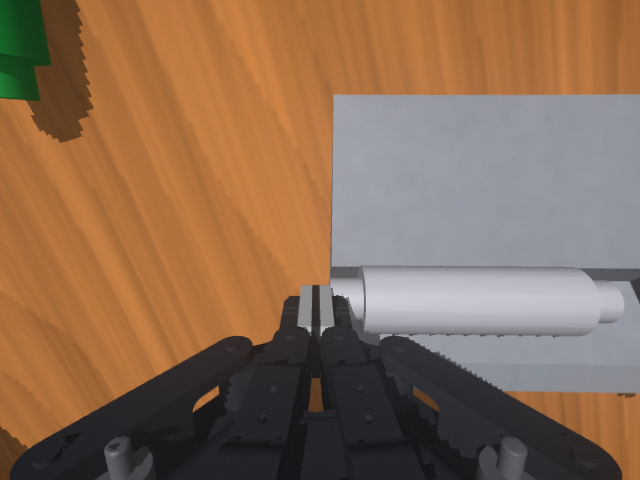

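The push is clean now (4.7 N back, 2 N up) and the journal at (345,300) moves with the finger. About 23 mm remain.

Request:
jog_arm --deltas '[[[0,0,0],[0,0,0.0025],0],[[0,0,0],[0,0,0.005],0],[[0,0,0],[0,0,0.0075],0],[[0,0,0],[0,0,0.01],0],[[0,0,0],[0,0,0.0125],0],[[0,0,0],[0,0,0.015],0],[[0,0,0],[0,0,0.017],0],[[0,0,0],[0,0,0.019],0]]'

```text
time: 13.62
eef_pos: [0.4914, -0.1396, 0.0278]
tcp_rot: [-0.43, 0.568, -0.559, 0.423]
contact_force: [-15.7, 1.9, 15.2]
opening: -0.003
```

```bash
python3 look.py p w
```

```text
t 13.62 tcp blk [-84.1  -0.3] z 27.8 F [-15.7   1.9  15.2] op -0.0 rot [ 0.017  0.001 -0.   ] shift [-0.1002  0.0189  0.0536] sg 1.0 x_t in blk [ 0.001 -1.   ]
```

View pics/pw.png

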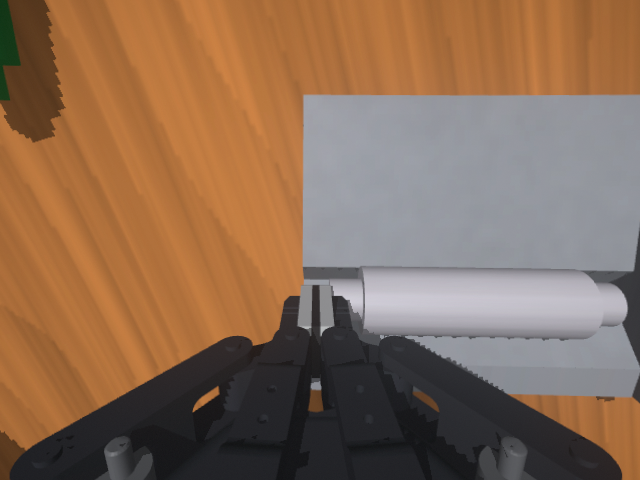

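The shaft is about 10 mm short of the plate, but the force is up again (16 N back, 15 N up): the tip sags slightly under load and friction presses the journal down. I'll release and push again with a touch of rise to cancel it.

Request:
jog_arm --deltas '[[[0.012,0,0],[0,0,-0.004],0],[[0.017,0,0],[0,0,-0.008],0],[[0.017,0,0],[0,0,-0.008],0],[[0.017,0,0],[0,0,-0.008],0],[[0.017,0,0],[0,0,-0.008],0]]'

```text
time: 14.13
eef_pos: [0.4848, -0.1378, 0.028]
tcp_rot: [0.426, -0.563, 0.565, -0.428]
contact_force: [-0.3, 0.2, 0.5]
opening: 0.004
```

```bash
python3 look.py q w
```

```text
t 14.13 tcp blk [-90.9  -0.4] z 28.0 F [-0.3  0.2  0.5] op 0.0 rot [-0.003  0.001 -0.   ] shift [-0.1003  0.0202  0.06  ] sg 1.0 x_t in blk [ 0.001 -1.   ]
```

View pics/qw.png

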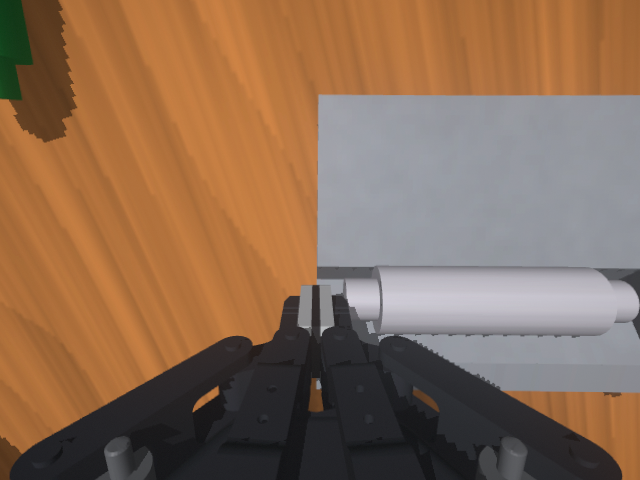

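Request:
jog_arm --deltas '[[[-0.003,0,0],[0,0,0.003],0],[[-0.004,0,0],[0,0,0.006],0],[[-0.006,0,0],[0,-0.0003,0.008],0],[[-0.008,0,0],[0,-0.0006,0.01],0],[[-0.009,0,0],[0,-0.0009,0.012],0],[[-0.01,0,0],[0,-0.0012,0.014],0]]'

```text
time: 14.73
eef_pos: [0.4956, -0.1408, 0.0283]
tcp_rot: [-0.43, 0.568, -0.559, 0.424]
contact_force: [-5.6, 0.3, 0.2]
opening: -0.002
```

```bash
python3 look.py r w
```

```text
t 14.73 tcp blk [-79.7  -0.3] z 28.3 F [-5.6  0.3  0.2] op -0.0 rot [ 0.015  0.002 -0.   ] shift [-0.1002  0.0196  0.0492] sg 1.0 x_t in blk [ 0.002 -1.   ]
```

View pics/rw.png

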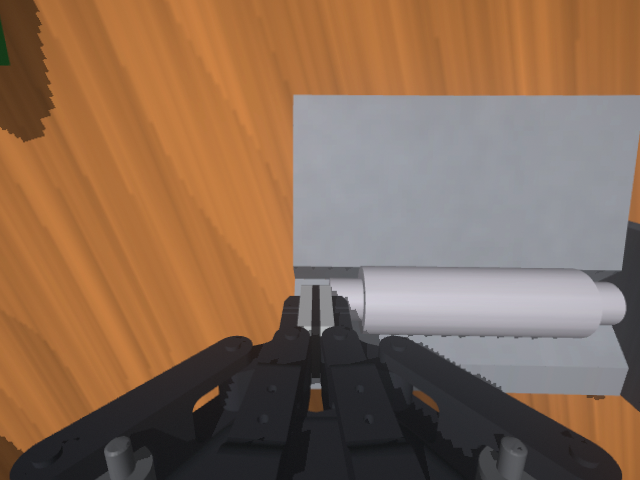

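Clean push again (5.6 N, no vertical load). The far journal end at (625,303) is nearly at the plate, so I'll continue gently.

Request:
jog_arm --deltas '[[[-0.001,0,0],[0,-0.0003,0.002],0],[[-0.002,0,0],[0,-0.0005,0.004],0],[[-0.003,0,0],[0,-0.0007,0.0055],0],[[-0.003,0,0],[0,-0.0008,0.007],0],[[-0.003,0,0],[0,-0.0008,0.008],0]]'

```text
time: 15.25
eef_pos: [0.503, -0.1429, 0.0283]
tcp_rot: [-0.431, 0.569, -0.558, 0.423]
contact_force: [-5.1, 0.9, 1.4]
opening: -0.004
```

```bash
python3 look.py s w
```

```text
t 15.25 tcp blk [-72.   -0.3] z 28.3 F [-5.1  0.9  1.4] op -0.0 rot [ 0.019  0.002 -0.   ] shift [-0.1002  0.0195  0.0416] sg 1.0 x_t in blk [ 0.002 -1.   ]
```

View pics/sw.png

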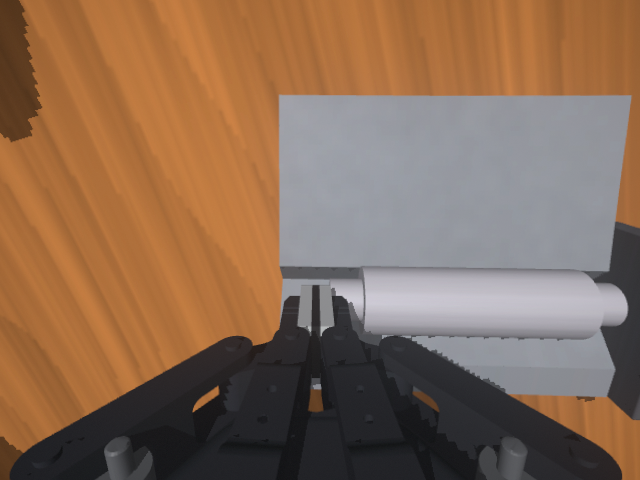

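Still sliding freely. The far journal end is at (627,305) and the plate's face at about (612,300).

Request:
jog_arm --deltas '[[[-0.001,0,0],[0,-0.0003,0.002],0],[[-0.002,0,0],[0,-0.0005,0.0035],0],[[-0.003,0,0],[0,-0.0006,0.005],0],[[-0.003,0,0],[0,-0.0006,0.006],0]]'

```text
time: 15.68
eef_pos: [0.5077, -0.1442, 0.0283]
tcp_rot: [-0.433, 0.571, -0.556, 0.422]
contact_force: [-6.3, 0.0, 2.9]
opening: -0.006
```

```bash
python3 look.py u w
```

```text
t 15.68 tcp blk [-67.2  -0.3] z 28.3 F [-6.3  0.   2.9] op -0.01 rot [ 0.026  0.002 -0.   ] shift [-0.1002  0.0194  0.0369] sg 1.0 x_t in blk [ 0.002 -1.   ]
```

View pics/uc.png

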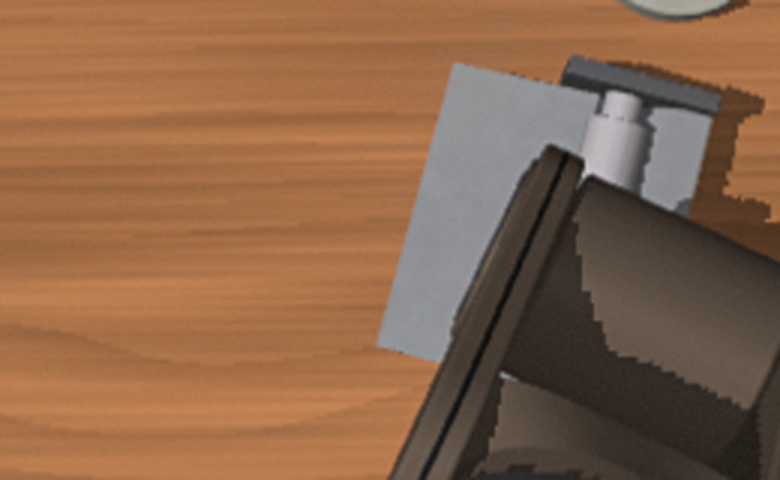

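View pics/uw.png

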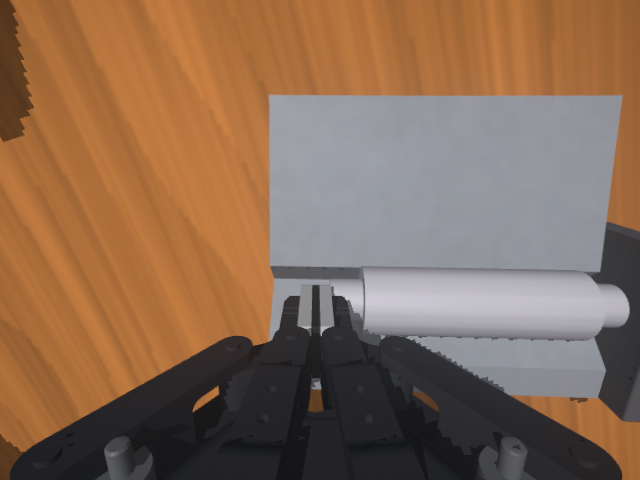

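```bash
python3 - <<'E'
from geo import *
d=snap('top','v.png');k=lambda u,v:(190+(u+.5)/3-.5,170+(v+.5)/3-.5)
for u,v,h in((624,92,.0346),(624,92,.0246),(600,118,.0246)):
  p=px2plane(d,[k(u,v)],h);print(((p[:,:2]-t)@Rb*1000).round(1))
cv2.imwrite('pics/vc.png',cv2.resize(d['pixels'][180:260,360:440],None,fx=7,fy=7,interpolation=cv2.INTER_CUBIC))
c=snap('scene');cv2.imwrite('pics/vs.png',cv2.resize(c['pixels'][170:260,240:350],None,fx=7,fy=6,interpolation=cv2.INTER_CUBIC))
E
```

```text
[[69.9  2. ]]
[[72.2  1. ]]
[[55.4  9.9]]
```

View pics/vc.png

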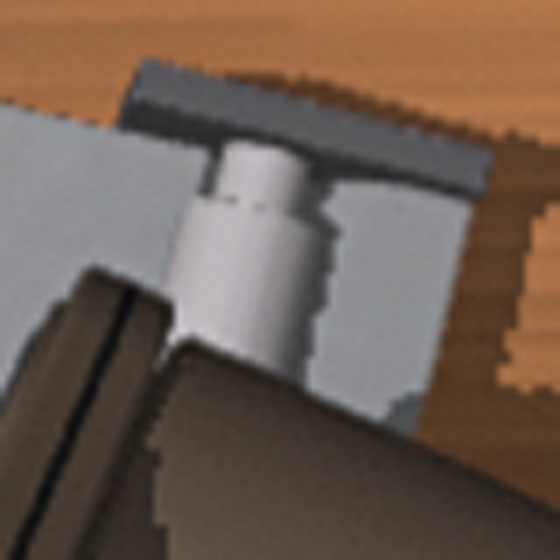

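View pics/vs.png

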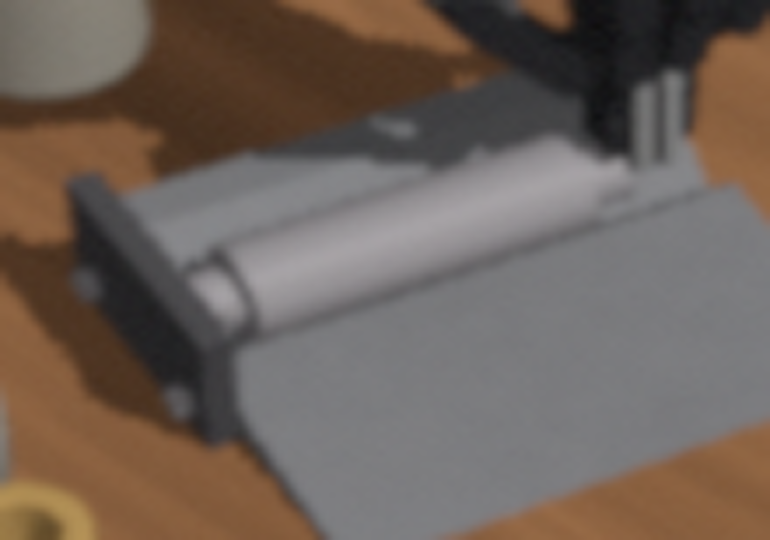

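Both views show the far journal at or within 1–2 mm of the plate. I'll confirm by force.

Request:
jog_arm --deltas '[[[0,0,0],[0,-0.0002,0.0015],0],[[0,0,0],[0,-0.0003,0.003],0],[[0,0,0],[0,-0.0003,0.004],0]]'

```text
time: 16.13
eef_pos: [0.5082, -0.1444, 0.0282]
tcp_rot: [-0.435, 0.574, -0.553, 0.42]
contact_force: [-14.5, 1.7, 11.2]
opening: 0.0
```

```bash
python3 look.py x
```

```text
t 16.13 tcp blk [-66.6  -0.3] z 28.2 F [-14.5   1.7  11.2] op 0.0 rot [ 0.037  0.004 -0.   ] shift [-0.1002  0.0189  0.0366] sg 1.0 x_t in blk [ 0.004 -1.   ]
```

It moved only 0.6 mm and the force rose to 15 N. That is either the stop or the friction jam again. I'll release, square the tool and push again to tell which.

Request:
jog_arm --deltas '[[[0.02,0,0],[0,0,-0.004],0],[[0.037,0.004,0],[0,0,-0.008],0],[[0.037,0.004,0],[0,0,-0.008],0],[[0.037,0.004,0],[0,0,-0.008],0],[[0.037,0.004,0],[0,0,-0.008],0]]'

```text
time: 16.6
eef_pos: [0.5013, -0.1425, 0.0289]
tcp_rot: [0.426, -0.564, 0.565, -0.427]
contact_force: [-0.5, -0.2, 0.4]
opening: -0.001
```

```bash
python3 look.py y w
```

```text
t 16.6 tcp blk [-73.8  -0.4] z 28.9 F [-0.5 -0.2  0.4] op -0.0 rot [-0.002 -0.001 -0.   ] shift [-0.1004  0.0211  0.0427] sg 1.0 x_t in blk [-0.001 -1.   ]
```

View pics/yw.png

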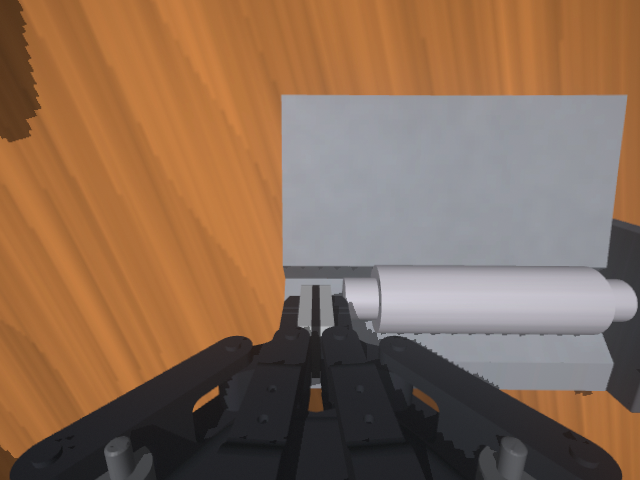

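Request:
jog_arm --deltas '[[[-0.002,0,0],[0,0,0.003],0],[[-0.003,0,0],[0,0,0.0055],0],[[-0.004,0,0],[0,-0.0003,0.0075],0],[[-0.005,0,0],[0,-0.0006,0.009],0],[[-0.006,0,0],[0,-0.0009,0.0105],0],[[-0.006,0,0],[0,-0.001,0.012],0]]'

```text
time: 17.2
eef_pos: [0.5083, -0.1444, 0.0287]
tcp_rot: [-0.431, 0.569, -0.558, 0.423]
contact_force: [-14.5, 1.1, 8.9]
opening: -0.006
```

```bash
python3 look.py z w; python3 - <<'E'
from geo import *
d=snap('top')
cv2.imwrite('pics/zc2.png',cv2.resize(d['pixels'][180:260,360:440],None,fx=7,fy=7,interpolation=cv2.INTER_CUBIC))
E
```

```text
t 17.2 tcp blk [-66.5  -0.3] z 28.7 F [-14.5   1.1   8.9] op -0.01 rot [ 0.019  0.001 -0.001] shift [-0.1002  0.0201  0.036 ] sg 1.0 x_t in blk [ 0.001 -1.   ]
```

View pics/zc2.png

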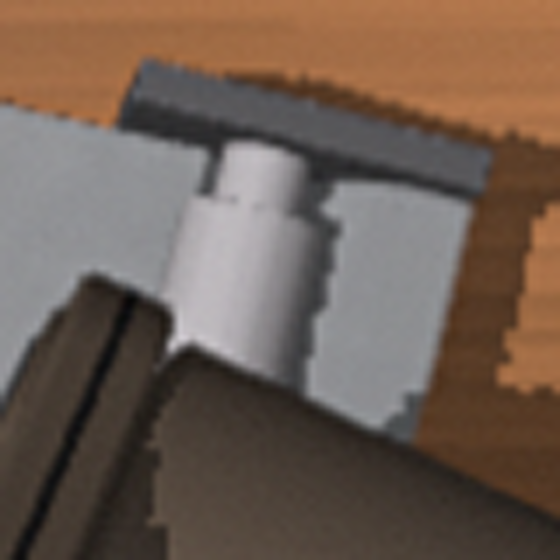

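It stops at the same place (−66.5 mm) a second time, with a rising force, and the shaft is unmoved in the picture, so it's against the plate. I'll back straight off along the groove, lift clear and check.

Request:
jog_arm --deltas '[[[0,0,0],[0,0,-0.003],0],[[0,0,0],[0,0,-0.01],0],[[0.01,0,0],[0,0,-0.025],0],[[0.02,0,0],[0,0,-0.045],0],[[0.02,0,0],[0,0,-0.065],0],[[0.02,0,0],[0,-0.03,-0.075],0],[[0.02,0,0],[0,-0.06,-0.075],0],[[0.02,0,0],[0,-0.1,-0.075],0],[[0.02,0,0],[0,-0.13,-0.075],0],[[0.02,0,0],[0,-0.13,-0.075],0]]'

```text
time: 18.18
eef_pos: [0.4429, -0.1269, 0.1679]
tcp_rot: [0.424, -0.558, 0.569, -0.43]
contact_force: [0.9, 0.1, 0.5]
opening: -0.002
```

```bash
python3 - <<'E'
from geo import *
delta(-.14,0,.15)
w=snap('wrist','Aw.png')
d=snap('top','At.png')
cv2.imwrite('pics/Ac.png',cv2.resize(d['pixels'][180:310,320:440],None,fx=4.5,fy=4.5,interpolation=cv2.INTER_CUBIC))
c=snap('scene','As.png');cv2.imwrite('pics/Asc.png',cv2.resize(c['pixels'][140:270,230:370],None,fx=4.5,fy=4.5,interpolation=cv2.INTER_CUBIC))
E
```

```text
t 18.18 tcp blk [-134.2   -1.3] z 167.9 F [0.9 0.1 0.5] op -0.0 rot [-0.017  0.001  0.002] shift [-0.0014  0.0178 -0.0061] sg 1.0 x_t in blk [ 0.001 -1.   ]
```

View pics/Ac.png

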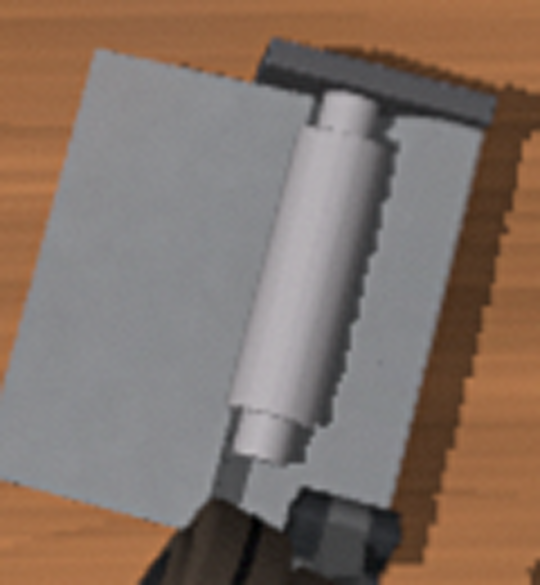

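View pics/Asc.png

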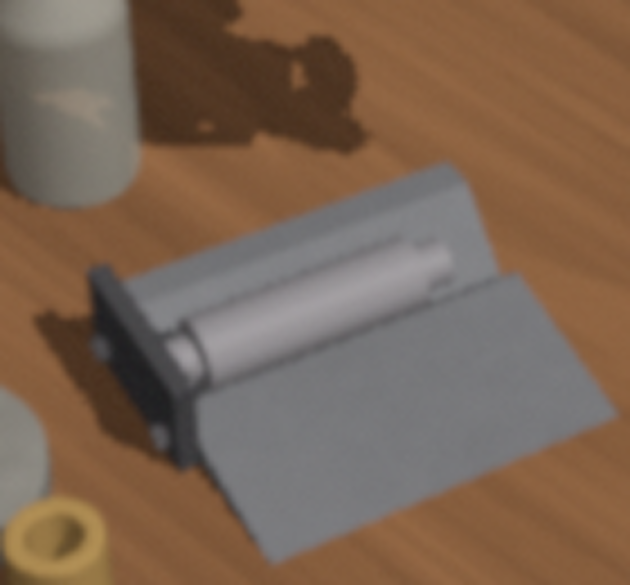

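View pics/Aw.png

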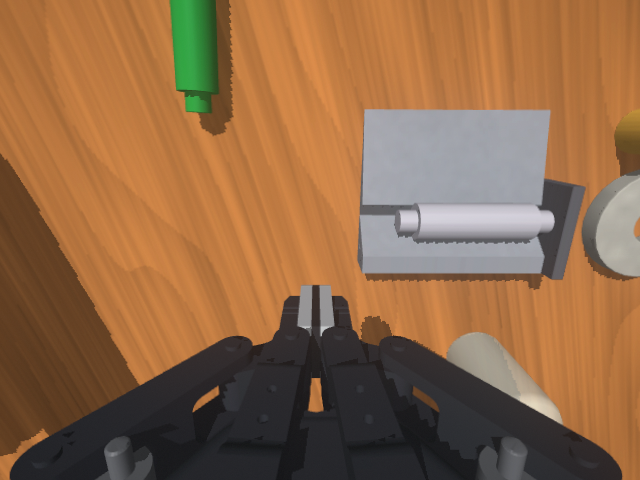

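View pics/At.png

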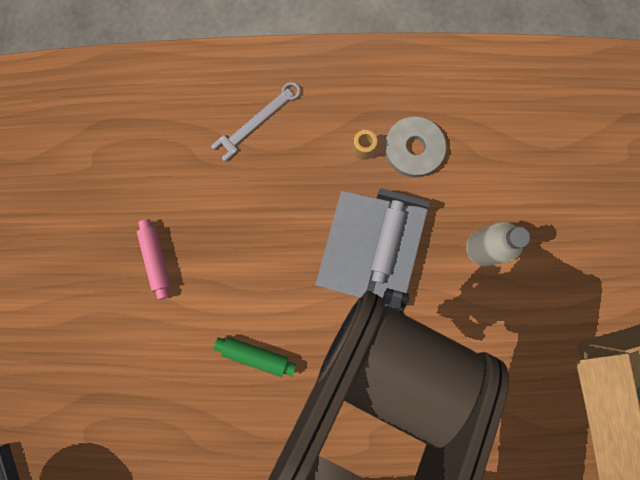

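All views show the shaft in the groove with its far journal at the plate, and the other items unmoved in the top view. I'll do a last numeric check.

```bash
python3 - <<'E'
from geo import *
d=snap('top');k=lambda u,v:(320+(u+.5)/4.5-.5,180+(v+.5)/4.5-.5)
for n,(u,v),h in(('near end',(264,462),.0246),('far end top',(349,93),.0346),('body shoulder -x',(275,418),.032),('shoulder +x',(350,130),.035)):
  p=px2plane(d,[k(u,v)],h);print(n,((p[:,:2]-t)@Rb*1000).round(1))
a=cv2.imread('pics/top0.png').astype(int);b=d['pixels'].astype(int);
for n,(u0,u1,v0,v1) in dict(spanner=(205,305,78,165),bush=(350,380,125,162),wheel=(382,450,112,180),bottle=(462,532,218,270)).items():
  print(n,np.abs(a-b)[v0:v1,u0:u1].mean().round(2))
E
```

```text
near end [[-60.7  -1.1]]
far end top [[69.8  2.7]]
body shoulder -x [[-45.6  -0.2]]
shoulder +x [[57.1 -0.7]]
spanner 10.37
bush 10.14
wheel 11.31
bottle 13.28
```

```bash
python3 -c "
from plant import ctrl
print(ctrl.sign_off())"
```

```text
the job is handed in; nothing more can be done
None
```

The shaft lies seated in the groove with its end against the stop plate, and I handed the job in at about 18 s. I rolled it along the bench and up the ramp with the open fingers. It dropped over the lip, and I then slid it along the groove with the shut fingertips on its near end face. It was never gripped or lifted.

**Last checks:**
- **Position:** the near end measures x = -60.7 mm on the V-block (-60 expected) and the far end +69.8 mm (plate at +70), within the 2 mm calibration.
- **Stop contact:** two separate pushes stopped at the same place, with the force rising to about 15 N.
- **Robot clear:** the arm was clear of everything when I handed in.

**What disagreed:**
- **Rolling:** the shaft rolled about 0.09 rad off line along the bench and drifted about 10 mm in -x. It came square on the ramp, and the slide along the groove was longer to make up for the drift.
- **Sliding:** the fingertip pressed down on the journal twice during the slide, up to about 22 N back and 22 N up. I released and pushed again each time.
- **Other items:** the bottle, wheel, bush and spanner look unmoved in the top view. My pixel-difference check on them was inconclusive, with similar differences for all four, probably from changed brightness, so this rests on looking at the pictures.

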